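# Hold the pendulum angle gauge at its mark on the sprung test stud

## Robot

A 7-joint arm with a two-finger parallel gripper is mounted at the origin on the work surface. World frame = base frame: x ahead of the robot, y to its left, z up, the work surface at z = 0. Lengths are in m, angles in rad, forces in N, time in s.
With the tool pointing down it reaches from about 0.4 to 0.85 m from the base axis. Payload 10.4 kg.
Tool frame: the origin (TCP) lies on the centre line of the jaws, within the pads' length; the fingertips stand 11 mm ahead of it and the grasp point (between the pads) lies 8 mm behind it; z points along the fingers, y is the line along which they close (so a half turn about z gives the same grasp; the last joint's range is limited). The gripper opens to 87 mm and grips with 3 to 60 N. Pads are 19 mm wide; open, the fingers measure 117 mm over their backs; the gripper's body (75 mm by 190 mm) begins 51 mm behind the grasp point.
Start: joints at [1.181, 0.332, -0.065, 1.46, 0.022, 1.35, -0.088], TCP at [0.224, -0.583, 0.234] pointing down, gripper open.
Joint ranges: [-2.6, 2.6], [-0.5, 2.12], [-1.47, 1.34], [0.16, 2.42], [-1.27, 4.41], [0.06, 2.06], [-2.6, 2.6]. Speed limits (rad/s): [2.22, 2.22, 2.79, 2.79, 3.14, 3.14, 3.14].

## Interface

Orientations are given as a unit quaternion [x, y, z, w].
In Python, from bench import r gives the robot as it stands.
- The arm moves only by the shell command python3 -m pendant 'ROWS' [OPENING] [FORCE]. ROWS is JSON, a list of rows, each a list of 4 numbers: the shift along the tool's x, y, z in m, then the turn about the tool's z in rad. A call has 1 to 8 rows; each row shifts and turns the commanded pose from where the row before left it, along the tool's axes as they then stand; what a row does not reach is not made up. A row lasts 1/12 s, in which the tool goes at most 41.7 mm and 7.16 degrees, less where a joint would pass 70% of its speed; a pose out of reach is approached as far as the arm can. A call with a gripper value outside its range is refused whole. OPENING is the opening, from 0 (shut) to 1 (fully open), set as the call begins (- or left out, the last holds). The fingers move at their own pace and stop on an object; FORCE is the grip in N (left out, the last holds). Time passes only in rows, so rows that do not move let the fingers close. It gives the time, the measured TCP pose, the force, the opening and the grip force at its end, in the units of the state.
- r.read_state(): the state, without advancing time (a new reading comes with each control period).
- r.camera(name): name is "scene" or "top" or "wrist"; returns a dict with "img" (420x560x3 uint8, red, green, blue), "camera_matrix" (3x3 intrinsics, pixels), "xyz" and "attitude" of the camera in the world. Camera axes: x right, y down, z forward; pixel columns grow to the right and rows downward; lengths in m; the calibration is good to about 2 mm. The wrist camera is an equidistant fisheye: a pixel r from the principal point sees the ray r / f radians off the axis. A picture is of the moment at which its call begins. There is no depth.
- r.close_job(): hands the job in; it is judged then, once.
Trained networks look in the newest picture that a camera, given by its name, has taken for a name from the list of things; names that differ only in an ending like _2 or _b are one class to them, and where a whole thing is asked for, a point or a joint stands for the part that bears it (a point fixed in the world has none). Each returns a list of dicts, best first, with "score" (0 to 1); they miss things now and then, are a little off and sometimes report something else, mostly with a low value. They report only what shows in the picture. A call takes as long as a camera call.
- r.outline_of(thing, camera): "mask" (420x560 bool, what is visible of it) and "bbox" ([centre column, centre row, width, height] in pixels, round what is visible of it).
The state is a dict: "time": time; "joint_positions": joint angles; "joint_vel": joint speeds; "joint_torque": joint torques, N m; "ee_pos": TCP position; "eef_rot": TCP orientation; "ft_force": force on the tool from outside, world axes, zero at the start; "torque": the same for the moment, N m; "width": finger opening in m; "grip_force": force on a finger pad.
Only numpy, scipy, OpenCV 4.12 (cv2) and the standard library are available. Lean on these libraries where they do the work, as an engineer would, in place of code of your own. Each camera call takes 0.05 s, during which the arm holds its last target. There are 200 camera calls.

## Task

Pick up the pendulum angle gauge by its black handle and set the V groove under its foot squarely over the brass ridge of the uneven test stud, dial facing away from the robot, bearing down lightly so that the sprung ridge gives a little but is not pushed to its stop. Rock the gauge on the ridge until its swinging red pointer settles with its tip on the green mark, and finish while still gripping it and holding it still there. Leave the black bin, the clear bottle and the white module tray where they are.

Things in the scene. Friction and masses are not known exactly. Their poses are not given: they have to be found in the camera images.
- gauge: Loose pendulum angle gauge, 0.3-0.5 kg, upright at the start. Origin: centre of its underside; x out of the dial, y across it, z up. Foot 56 (x) by 100 mm (y), 18 high, with a 90 degree V groove along x under its middle, 28 wide, 14 mm deep. White housing 100 wide, x -16 to +14 (blue rim to +26), z 20 to 120 mm; on top a black handle.
- gauge_grip (a point): Middle of the gauge's black handle, 145 mm above its underside; axes as the gauge. Handle 28 mm wide along y, 30 mm along x, z 119 to 165 mm. Pinch it from above across y; the gauge is then rocked about its x axis.
- gauge_seat (a point): Point on the gauge's centre line 2.7 mm above its underside, which coincides with the ridge's axis when the V groove is seated on the ridge; axes as the gauge.
- pointer (a joint): Red pendulum pointer, pivot 106 mm above the gauge's underside, tip 68 mm below the pivot. It swings for 1 to 2 s, then hangs plumb. Value in rad: 0 with the gauge upright, else the gauge's roll about its own +x (positive: its +y side raised, the tip nearer its -y side).
- mark (a joint): Green mark on the dial, 9 mm wide and 14 mm high, 68 mm from the pointer's pivot, already set for the job at 0.14 to 0.40 rad (not to be adjusted). Same zero and sense as the pointer: the pointer is on the mark when both values are equal.
- pointer_tip (a point): Tip of the red pointer.
- mark_mid (a point): Middle of the green mark, in the plane of the pointer tip.
- stud: Test stud fixed to the bench: aluminium plate 100 (x) by 130 mm (y), 12 mm thick; origin: centre of its underside, z up. A brass ridge runs along x over its middle. Blue shoulder on the +y side, top at z = 36 mm; black rubber pad on the -y side, top at 16 mm: the gauge cannot stand by itself at its mark. The gauge's x is to lie along the stud's x, same way.
- ridge_mid (a point): Middle of the brass ridge, on its axis: a round bar 16 mm in diameter and 80 mm long along the stud's x, axis 52 mm above the bench when free; axes as the stud.
- ridge (a joint): How far the sprung ridge has been pushed straight down, m: 0 free, 0.010 at its stop. Spring 1200 N/m (1.2 N per mm).
- bin: Empty black open bin 110 x 150 mm, 50 mm high; bystander. Origin under its centre.
- dispenser: Clear bottle with a blue cap, 44 mm in diameter, 100 mm high; bystander. Origin under its centre.
- module_tray: White tray with brass modules, 70 x 130 mm, 34 mm high; bystander. Origin under its centre.

How it is judged:
On the way, in this order (a step that is already met when the one before it is completed fails the run):
1. the gauge is gripped and lifted clear of the bench (height (world z) of gauge above 0.03 m and contact force between the fingers and gauge above 1 N and contact force between gauge and stud below 0.05 N), for 0.2 s.
2. the V groove is seated squarely on the ridge (x of gauge_seat in the frame of ridge_mid between -0.02 and 0.02 m and y of gauge_seat in the frame of ridge_mid between -0.004 and 0.004 m and z of gauge_seat in the frame of ridge_mid between -0.004 and 0.004 m and angle between the x axis of gauge and the x axis of stud, either way round below 0.2 rad and contact force between gauge and stud above 0.5 N and x of mark_mid in the frame of ridge_mid above -0.004 m), for 0.1 s.
At the end, for the whole second after the job is handed in: Gauge gripped and at rest, dial away from the robot, V groove on the ridge (within 4 mm across, 20 mm along, 0.2 rad of turn), pressing over 0.5 N, ridge down less than 9.2 mm, pointer still (under 0.2 rad/s) with its tip within 4.5 mm of the middle of the green mark (all of step 2 and distance between pointer_tip and mark_mid below 0.0045 m and velocity of joint pointer between -0.2 and 0.2 rad/s and value of joint ridge below 0.0092 m and contact force between the fingers and gauge above 1 N and angular speed of gauge below 0.1 rad/s and linear speed of gauge below 0.02 m/s); the arm keeps its last pose, push and grip.
It fails at once if the gauge is tipped over (angle between gauge's own z axis and vertical above 0.8 rad).
It fails at once if the bin is disturbed (distance of bin from where it was at the start of the episode above 0.02 m).
It fails at once if the bottle is disturbed (distance of dispenser from where it was at the start of the episode above 0.02 m).
It fails at once if the module tray is disturbed (distance of module_tray from where it was at the start of the episode above 0.02 m).
It also fails if it takes over 45 s, if anything falls off the work surface, if the arm or the gripper's body presses on something with over 40 N, if the wrist force passes 120 N, or if a joint passes its speed limit or range.

## Working session

There is one attempt and no reset: what is moved stays moved. The work goes in short steps, Python scripts to look and compute and a shell command to move; the robot and the scene stay as the last step left them, time stands still between calls to the robot, and variables do not carry over. Pictures are saved under pics/ and viewed, at most 10 in all, crops included, and the job is handed in when it is done.

```bash
ls; mkdir -p pics; cat > h.py <<'E'
import numpy as np, cv2
from bench import r
from scipy.spatial.transform import Rotation as R
def cam(n):
    c=r.camera(n); c['R']=R.from_quat(c['attitude']).as_matrix() if np.size(c['attitude'])==4 else np.array(c['attitude']); return c
def ray(c,u,v,fish=False):
    K=np.array(c['camera_matrix']); x=(u-K[0,2])/K[0,0]; y=(v-K[1,2])/K[1,1]
    if fish:
        t=np.hypot(x,y); d=np.array([x/t*np.sin(t),y/t*np.sin(t),np.cos(t)]) if t>1e-9 else np.array([0,0,1.])
    else: d=np.array([x,y,1.])
    return c['R']@d
def atz(c,u,v,z,fish=False):
    d=ray(c,u,v,fish); p=np.array(c['xyz']); return p+d*(z-p[2])/d[2]
def save(c,n): cv2.imwrite('pics/'+n,c['img'][:,:,::-1])
E
python3 - <<'E'
from h import *
s=r.read_state(); print(s['time'],s['ee_pos'],s['eef_rot'],s['width'])
ims=[]
for n in ['scene','top']:
    c=cam(n); print(n,c['xyz'],c['attitude'],c['camera_matrix']); save(c,n+'0.png')
    for t in ['gauge','gauge_grip','pointer','mark','stud','ridge','bin','dispenser','module_tray']:
        o=r.outline_of(t,n)
        for q in o[:2]:
            m=q['mask']; v,u=np.nonzero(m); print(t,round(q['score'],2),np.round(q['bbox']),np.round(atz(c,u.mean(),v.mean(),0.03),3) if len(u) else '')
E
```

```text
pics
0.0 [ 0.2240188  -0.58305375  0.23272885] [ 9.83221364e-01  1.82414939e-01 -1.73060939e-04 -7.14060206e-04] 0.08677192323612422
scene [1.07731414 0.53853338 0.97937453] [ 0.3314996   0.88553865 -0.30660505 -0.10919096] [[426.07361183   0.         279.68362201]
 [  0.         426.07361183 213.13723768]
 [  0.           0.           1.        ]]
gauge_grip 0.7 [275. 172.  36.  52.] [ 0.506 -0.163  0.03 ]
gauge_grip 0.46 [211. 142.  36.  33.] [ 0.575 -0.394  0.03 ]
stud 0.59 [358. 261.  57.  51.] [0.549 0.227 0.03 ]
ridge 0.65 [361. 252.  30.  19.] [0.526 0.211 0.03 ]
bin 0.6 [419. 328.  80.  80.] [0.577 0.443 0.03 ]
dispenser 0.88 [249. 242.  19.  30.] [ 0.727 -0.008  0.03 ]
module_tray 0.2 [360. 252.  29.  20.] [0.525 0.211 0.03 ]
top [ 0.56029064 -0.00205733  1.3205206 ] [ 0.71421178 -0.69957086  0.01725935 -0.01429213] [[450.72617092   0.         278.47316762]
 [  0.         450.72617092 211.77825865]
 [  0.           0.           1.        ]]
gauge 0.53 [200. 241.   8.  28.] [0.537 0.216 0.03 ]
gauge_grip 0.7 [126. 225.  58.  46.] [0.576 0.436 0.03 ]
gauge_grip 0.59 [326. 246.  41.  21.] [ 0.528 -0.143  0.03 ]
stud 0.56 [202. 238.  50.  42.] [0.536 0.208 0.03 ]
stud 0.54 [127. 222.  63.  42.] [0.576 0.437 0.03 ]
ridge 0.58 [200. 239.   9.  28.] [0.54  0.216 0.03 ]
bin 0.81 [127. 224.  58.  43.] [0.576 0.436 0.03 ]
dispenser 0.54 [279. 173.  17.  19.] [ 0.732 -0.006  0.03 ]
module_tray 0.91 [421. 232.  50.  36.] [ 0.566 -0.413  0.03 ]
```

```bash
python3 - <<'E'
import cv2,numpy as np
a=cv2.imread('pics/scene0.png')[100:340,190:470];b=cv2.imread('pics/top0.png')[150:280,170:450]
a=cv2.resize(a,None,fx=1.4,fy=1.4);b=cv2.resize(b,None,fx=2,fy=2)[:, :]
a=cv2.resize(a,(392,336));
im=np.zeros((596,560,3),np.uint8);im[:336,:392]=a;im[336:596]=b
cv2.imwrite('pics/both.png',im)
E
```

```text
(no output)
```

View pics/both.png

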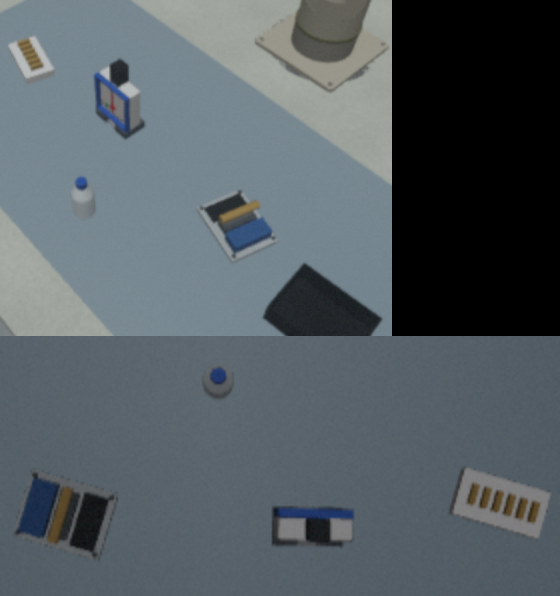

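The top view (crop, 2x) shows the gauge handle at about pixel (329,247), with the blue rim and dial towards +x. The stud is at about (203,238), yawed slightly negative, with its blue shoulder at +y. Next I'll measure both by colour.

```bash
python3 - <<'E'
from h import *
s=r.read_state();print(R.from_quat(s['eef_rot']).as_matrix().round(3).tolist())
c=cam('top'); im=c['img']; hsv=cv2.cvtColor(im,cv2.COLOR_RGB2HSV).astype(int); H,S,V=hsv[...,0],hsv[...,1],hsv[...,2]
def fit(name,m,box,z):
    u0,v0,u1,v1=box; k=np.zeros_like(m); k[v0:v1,u0:u1]=m[v0:v1,u0:u1]
    v,u=np.nonzero(k); P=np.array([atz(c,a,b,z)[:2] for a,b in zip(u,v)])
    (cx,cy),(w,h),a=cv2.minAreaRect(P.astype(np.float32)*1000)
    q=P-P.mean(0); d=np.linalg.svd(q,full_matrices=False)[2][0]
    print(name,len(u),P.mean(0).round(4),'rect',round(cx,1),round(cy,1),round(w),round(h),round(a,1),'axis deg',round(np.degrees(np.arctan2(d[1],d[0]))%180,1),'ext',(q@d).min().round(3),(q@d).max().round(3))
blue=(H>105)&(H<130)&(S>140); brass=(H>8)&(H<28)&(S>110); dark=(V<50)
fit('rim',blue,(295,225,360,265),0.12)
fit('shoulder',blue,(170,210,235,270),0.036)
fit('ridge',brass,(170,210,235,270),0.056)
fit('pad',dark,(205,215,235,270),0.016)
fit('handle',dark,(320,235,338,258),0.165)
E
```

```text
[[0.933, 0.359, 0.0], [0.359, -0.933, -0.0], [0.0, 0.0, -1.0]]
rim 163 [ 0.5458 -0.1365] rect 542.3 -135.7 104 18 89.1 axis deg 89.5 ext -0.053 0.051
shoulder 333 [0.5446 0.2475] rect 545.1 247.1 36 78 75.7 axis deg 164.8 ext -0.039 0.039
ridge 136 [0.5356 0.212 ] rect 535.4 211.9 14 76 74.9 axis deg 164.7 ext -0.038 0.038
pad 381 [0.5278 0.1792] rect 528.5 183.0 57 87 74.2 axis deg 172.2 ext -0.039 0.047
handle 149 [ 0.5238 -0.1372] rect 523.2 -140.1 33 36 0.9 axis deg 46.2 ext -0.022 0.027
```

```bash
python3 -m pendant '[[0,0,0,0.1223],[0,0,0,0.1223],[0,0,0,0.1223],[0.02,-0.03,0,0],[0.02,-0.03,0,0],[0.02,-0.03,0,0],[0.02,-0.03,0,0],[0.02,-0.03,0,0]]' 1 20; python3 -m pendant '[[0.02,-0.03,0,0],[0.02,-0.03,0,0],[0.02,-0.03,0,0],[0.02,-0.03,0,0],[0.02,-0.03,0,0],[0.02,-0.03,0,0],[0,0,0,0]]'; python3 - <<'E'
from h import *
s=r.read_state();print(s['time'],s['ee_pos'],R.from_quat(s['eef_rot']).as_matrix().round(3).tolist())
c=cam('wrist');save(c,'w1.png');print(c['xyz'],c['R'].round(2).tolist(),c['camera_matrix'])
E
```

```text
time: 1.72
ee_pos: [0.3249, -0.4319, 0.2337]
eef_rot: [1.0, -0.0, 0.0, 0.0]
ft_force: [1.1, 0.1, -0.5]
width: 0.0869
grip_force: 0.0
time: 2.3
ee_pos: [0.4482, -0.2464, 0.234]
eef_rot: [1.0, 0.005, 0.001, -0.001]
ft_force: [0.8, 1.7, 0.2]
width: 0.0872
grip_force: 0.0
2.3 [ 0.448218   -0.24636665  0.23397501] [[1.0, 0.009, 0.002], [0.009, -1.0, 0.002], [0.002, -0.002, -1.0]]
[ 0.5151578  -0.24609242  0.38615782] [[0.01, -0.97, -0.24], [-1.0, -0.01, 0.0], [-0.0, 0.24, -0.97]] [[325.1922621    0.         278.34046174]
 [  0.         325.1922621  207.48385416]
 [  0.           0.           1.        ]]
```

View pics/w1.png

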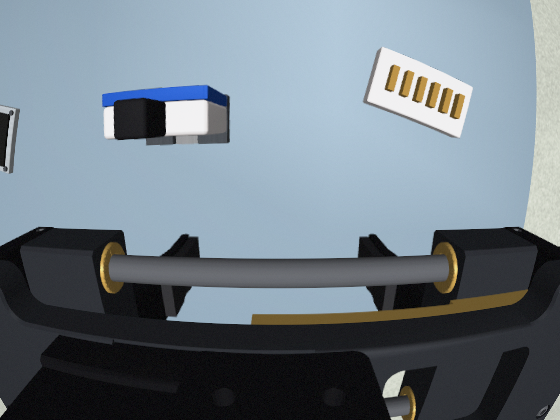

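```bash
python3 -m pendant '[[0.019,-0.027,0,0],[0.019,-0.027,0,0],[0.019,-0.027,0,0],[0.018,-0.027,0,0],[0,0,0,0],[0,0,0,0]]'; python3 - <<'E'
from h import *
s=r.read_state();print(s['ee_pos'],R.from_quat(s['eef_rot']).as_matrix().round(3).tolist())
c=cam('wrist');save(c,'w2.png')
hsv=cv2.cvtColor(c['img'],cv2.COLOR_RGB2HSV).astype(int); H,S,V=hsv[...,0],hsv[...,1],hsv[...,2]
b=((H>105)&(H<130)&(S>140)); v,u=np.nonzero(b); P=np.array([atz(c,x,y,.12,True)[:2] for x,y in zip(u,v)])
print(len(u),P.mean(0),P.min(0),P.max(0)); d=np.linalg.svd(P-P.mean(0),full_matrices=False)[2][0];print('yaw',np.degrees(np.arctan2(d[1],d[0]))%180-90)
E
```

```text
time: 2.85
ee_pos: [0.5197, -0.1446, 0.2334]
eef_rot: [1.0, 0.001, -0.0, -0.0]
ft_force: [-1.0, 0.1, 0.2]
width: 0.0872
grip_force: 0.0
[ 0.51966868 -0.14458281  0.2334327 ] [[1.0, 0.003, -0.0], [0.003, -1.0, 0.0], [-0.0, -0.0, -1.0]]
3294 [ 0.54192783 -0.08577443] [ 0.10213355 -0.48160729] [0.70899131 0.39017417]
yaw 2.9627642922992834
```

View pics/w2.png

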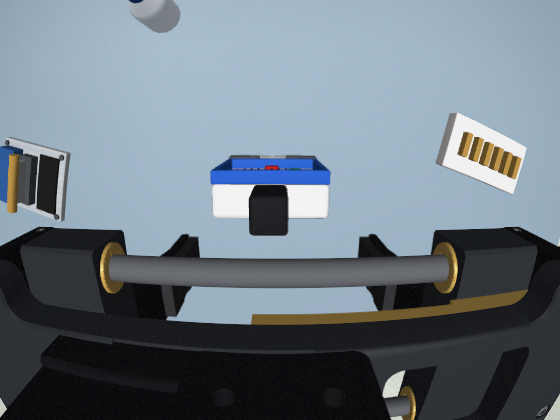

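```bash
python3 - <<'E'
from h import *
c=cam('wrist')
for n,u,v,z in [('hl',250,235,.165),('hr',288,235,.165),('rimL',211,184,.12),('rimR',330,184,.12),('housL',214,218,.12),('housR',327,218,.12)]: print(n,atz(c,u,v,z,True).round(4))
E
```

```text
hl [ 0.5096 -0.1259  0.165 ]
hr [ 0.5097 -0.1532  0.165 ]
rimL [ 0.5389 -0.0896  0.12  ]
rimR [ 0.5389 -0.1893  0.12  ]
housL [ 0.5092 -0.0908  0.12  ]
housR [ 0.5093 -0.1878  0.12  ]
```

```bash
python3 -m pendant '[[0.005,-0.005,0.01,0],[0,0,0.025,0],[0,0,0.025,0],[0,0,0.021,0],[0,0,0,0],[0,0,0,0]]'; python3 -m pendant '[[0,0,0,0],[0,0,0,0],[0,0,0,0],[0,0,0,0],[0,0,0,0],[0,0,0,0]]' 0 20
```

```text
time: 3.45
ee_pos: [0.5233, -0.141, 0.1517]
eef_rot: [1.0, -0.001, -0.001, -0.0]
ft_force: [0.8, -0.1, 1.6]
width: 0.0868
grip_force: 0.0
time: 3.95
ee_pos: [0.5244, -0.1405, 0.1529]
eef_rot: [1.0, -0.0, 0.0, 0.0]
ft_force: [0.5, -0.2, 0.5]
width: 0.0547
grip_force: 0.0
```

```bash
python3 -m pendant '[[0,0,0,0],[0,0,0,0],[0,0,0,0],[0,0,0,0],[0,0,0,0],[0,0,0,0],[0,0,0,0]]' 0 20;  python3 -m pendant '[[0,0,-0.02,0],[0,0,-0.03,0],[0,0,-0.03,0],[0,0,-0.03,0],[0,0,0,0],[0,0,0,0],[0,0,0,0]]'
```

```text
time: 4.53
ee_pos: [0.5241, -0.1402, 0.1524]
eef_rot: [1.0, 0.0, -0.0, -0.0]
ft_force: [-0.8, 2.1, -0.1]
width: 0.028
grip_force: 19.9
time: 5.12
ee_pos: [0.5235, -0.1406, 0.2612]
eef_rot: [1.0, -0.0, -0.001, -0.0]
ft_force: [-0.4, -0.1, -4.8]
width: 0.0281
grip_force: 19.9
```

```bash
python3 -m pendant '[[0.001,-0.02,0,0],[0.001,-0.03,0,0],[0.001,-0.03,0,0],[0.001,-0.03,0,0],[0.001,-0.03,0,0],[0.001,-0.03,0,0],[0.001,-0.03,0,0],[0.001,-0.03,0,0]]'; python3 -m pendant '[[0.001,-0.03,0,0],[0.001,-0.03,0,0],[0.001,-0.03,0,0],[0,-0.03,0,0.08],[0,0,0,0.1],[0,0,0,0.087],[0,0,0,0],[0,0,0,0]]'; python3 -m pendant '[[0,0,0,0],[0,0,0,0],[0,0,0,0],[0,0,0,0],[0,0,0,0],[0,0,0,0],[0,0,0,0],[0,0,0,0]]'
python3 - <<'E'
from h import *
s=r.read_state();print(s['time'],s['ee_pos'],R.from_quat(s['eef_rot']).as_matrix().round(3).tolist())
c=cam('scene');save(c,'s2.png'); g=s['ee_pos']
K=np.array(c['camera_matrix'])
def pr(p): q=c['R'].T@(np.array(p)-c['xyz']); q=K@q; return q[:2]/q[2]
u,v=pr(g-[0,0,.06]);print(u,v)
u,v=int(u),int(v)
cv2.imwrite('pics/s2c.png',cv2.resize(c['img'][v-50:v+60,u-70:u+70,::-1],None,fx=5,fy=5,interpolation=cv2.INTER_CUBIC))
for t in ['pointer','mark','ridge','gauge']:
    for o in r.outline_of(t,'scene')[:2]: print(t,o['score'],o['bbox'])
w=cam('wrist');save(w,'w3.png')
E
```

```text
time: 5.78
ee_pos: [0.5312, 0.0905, 0.2605]
eef_rot: [1.0, -0.0, -0.002, 0.0]
ft_force: [-0.1, -1.1, -3.5]
width: 0.0281
grip_force: 20.0
time: 6.45
ee_pos: [0.5347, 0.209, 0.2609]
eef_rot: [0.991, -0.132, -0.001, 0.001]
ft_force: [0.5, -0.8, -3.4]
width: 0.028
grip_force: 19.9
time: 7.12
ee_pos: [0.5352, 0.2095, 0.2625]
eef_rot: [0.991, -0.133, 0.0, 0.0]
ft_force: [0.1, 0.2, -4.1]
width: 0.028
grip_force: 19.9
7.1167 [0.53524459 0.20953298 0.26254164] [[0.965, -0.264, 0.0], [-0.264, -0.965, -0.0], [0.0, 0.0, -1.0]]
367.53608065709443 213.69238145017147
pointer 0.52 [357.1, 226.8, 3.5, 4.9]
ridge 0.64 [353.5, 256.2, 14.2, 8.2]
gauge 0.63 [364.5, 225.2, 50.6, 61.8]
```

View pics/s2c.png

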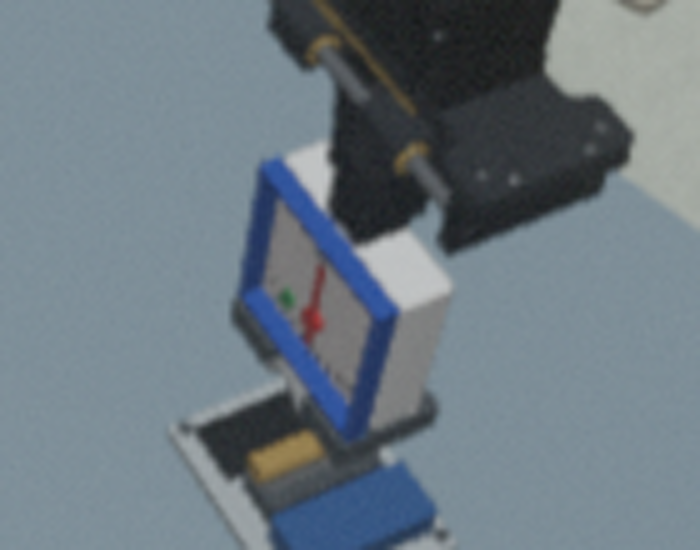

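View pics/w3.png

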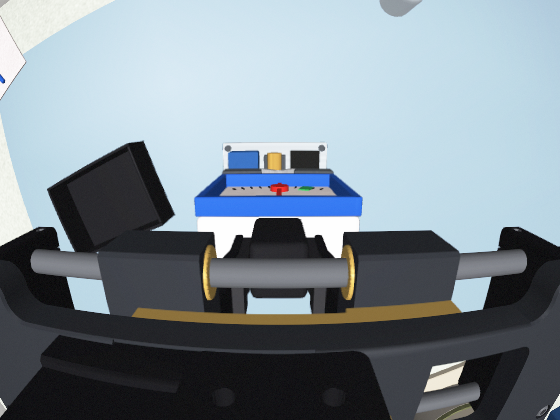

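Wrist view: red tip at about (279,188), green mark at (306,188), brass ridge end at (275,157). Scene view agrees: the dial faces away and the mark is on the −y side. I'll compute the mark angle and the ridge offset.

```bash
cat > m.py <<'E'
from h import *
def meas(tilted=0.):
    s=r.read_state(); c=cam('wrist'); T=R.from_quat(s['eef_rot']).as_matrix(); p=s['ee_pos']
    hsv=cv2.cvtColor(c['img'],cv2.COLOR_RGB2HSV).astype(int); H,S,V=hsv[...,0],hsv[...,1],hsv[...,2]
    reg=np.zeros(H.shape,bool); reg[120:225,150:420]=1
    red=reg&((H<6)|(H>172))&(S>140); gr=reg&(H>45)&(H<85)&(S>100); br=reg&(H>12)&(H<28)&(S>110)
    out={}
    for n,m in [('red',red),('green',gr),('brass',br)]:
        v,u=np.nonzero(m); 
        if len(u): out[n]=(u.mean(),v.mean(),len(u),u.min(),u.max(),v.min(),v.max())
    f=lambda u,v:T.T@ray(c,u,v,True)
    o=T.T@(np.array(c['xyz'])-p)   # camera in tool frame: x fwd, y = -gauge y, z down
    return s,c,out,f,o,T,p
E
python3 - <<'E'
from m import *
s,c,out,f,o,T,p=meas()
for k in out: print(k,np.round(out[k],1))
print('cam in tool',o.round(4))
tipz=.152-.038; pivz=.152-.106   # depth below TCP
for v in [out['red'][1],out['red'][6]]:
    d=f(out['red'][0],v); a=o+d*(tipz-o[2])/d[2]; print('tip',a.round(4))
for X in [.014,.017,.02,.023]:
    d=f(*out['green'][:2]); g=o+d*(X-o[0])/d[0]; d=f(*out['red'][:2]); t=o+d*(X-o[0])/d[0]
    print(X,'mark',g.round(4),'ang',np.arctan2(g[1],g[2]-pivz).round(3),'rad',np.hypot(g[1],g[2]-pivz).round(4),'tip',t.round(4))
for v,z in [(out['brass'][5],.056),(out['brass'][6],.058)]:
    for u in (out['brass'][3],out['brass'][0],out['brass'][4]):
        print('ridge',(T.T@(atz(c,u,v,z,True)-p)).round(4),atz(c,u,v,z,True).round(4))
E
```

```text
red [278.8 188.  139.  271.  287.  183.  194. ]
green [305.5 188.2  44.  298.  312.  186.  190. ]
brass [273.9 160.7 223.  267.  280.  153.  169. ]
cam in tool [ 0.0673  0.     -0.152 ]
tip [0.0162 0.0003 0.114 ]
tip [0.0111 0.0003 0.114 ]
0.014 mark [0.014  0.0235 0.125 ] ang 0.289 rad 0.0824 tip [0.014  0.0003 0.1255]
0.017 mark [0.017  0.0221 0.1094] ang 0.336 rad 0.0671 tip [0.017  0.0003 0.1098]
0.02 mark [0.02   0.0208 0.0938] ang 0.411 rad 0.0521 tip [0.02   0.0003 0.0942]
0.023 mark [0.023  0.0195 0.0782] ang 0.544 rad 0.0377 tip [0.023  0.0003 0.0786]
ridge [ 0.0378 -0.0127  0.2065] [0.575  0.2118 0.056 ]
ridge [ 0.0378 -0.0051  0.2065] [0.573  0.2045 0.056 ]
ridge [0.0378 0.0016 0.2065] [0.5713 0.198  0.056 ]
ridge [ 0.0202 -0.0127  0.2045] [0.5581 0.2165 0.058 ]
ridge [ 0.0202 -0.0051  0.2045] [0.5561 0.2092 0.058 ]
ridge [0.0202 0.0016 0.2045] [0.5543 0.2026 0.058 ]
```

```bash
python3 -m pendant '[[0,-0.004,0.015,0],[0,0,0.015,0],[0,0,0.015,0],[0,0,0,0],[0,0,0,0],[0,0,0,0],[0,0,0,0],[0,0,0,0]]'
python3 - <<'E'
from m import *
s,c,out,f,o,T,p=meas(); save(c,'w4.png')
print(p,s['ft_force'])
for k in out: print(k,np.round(out[k],1))
for v,z in [(out['brass'][5],.054),(out['brass'][6],.058)]:
    for u in (out['brass'][3],out['brass'][0],out['brass'][4]):
        print('ridge',(T.T@(atz(c,u,v,z,True)-p)).round(4))
E
```

```text
time: 8.13
ee_pos: [0.5367, 0.2136, 0.2186]
eef_rot: [0.991, -0.133, 0.001, -0.0]
ft_force: [0.1, 0.4, -4.5]
width: 0.0278
grip_force: 20.0
[0.53672697 0.21361965 0.2185557 ] [ 0.06087627  0.35554187 -4.50724977]
red [275.5 188.4 148.  267.  284.  183.  195. ]
green [305.6 188.4  45.  298.  312.  187.  190. ]
brass [277.6 162.9 198.  270.  285.  157.  169. ]
ridge [ 0.0373 -0.0083  0.1646]
ridge [ 0.0373 -0.0009  0.1646]
ridge [0.0373 0.0063 0.1646]
ridge [ 0.026  -0.0082  0.1606]
ridge [ 0.026  -0.0009  0.1606]
ridge [0.026  0.0063 0.1606]
```

```bash
python3 -m pendant '[[0,-0.001,0.006,0],[0,0,0.006,0],[0,0,0.005,0],[0,0,0.004,0],[0,0,0,0],[0,0,0,0],[0,0,0,0],[0,0,0,0]]'
```

```text
time: 8.85
ee_pos: [0.5366, 0.2141, 0.1968]
eef_rot: [0.991, -0.133, 0.0, 0.0]
ft_force: [-1.9, -2.9, 0.9]
width: 0.0278
grip_force: 20.0
```

```bash
python3 -m pendant '[[0,0,0,0],[0,0.004,0,0],[0,0.005,0,0],[0,0.005,0.001,0],[0,0.005,0.001,0],[0,0,0,0],[0,0,0,0],[0,0,0,0]]' - 4
python3 - <<'E'
from m import *
s,c,out,f,o,T,p=meas(); save(c,'w5.png')
print(p,s['ft_force'],s['torque'])
for k in out: print(k,np.round(out[k],1))
E
```

```text
time: 9.52
ee_pos: [0.5316, 0.1958, 0.1946]
eef_rot: [0.991, -0.133, 0.0, 0.0]
ft_force: [-0.6, 0.1, 2.0]
width: 0.0306
grip_force: 4.0
[0.53162287 0.19583283 0.19462489] [-0.59795412  0.07503654  1.99777367] [ 0.09375013  0.15285199 -0.03175278]
red [270.5 188.6 148.  262.  279.  183.  195. ]
green [288.6 187.6  44.  282.  295.  186.  189. ]
brass [257.8 163.7 190.  250.  266.  158.  169. ]
```

View pics/w5.png

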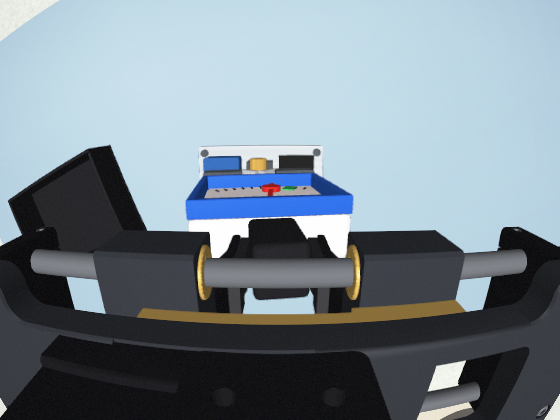

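```bash
python3 -m pendant '[[0,0.005,0.0005,0],[0,0.005,0.0005,0],[0,0.005,0.001,0],[0,0.005,0.001,0],[0,0.005,0.001,0],[0,0,0,0],[0,0,0,0],[0,0,0,0]]'
python3 - <<'E'
from m import *
s,c,out,f,o,T,p=meas(); save(c,'w6.png')
print(p,s['ft_force'],s['torque'])
for k in out: print(k,np.round(out[k],1))
E
```

```text
time: 10.23
ee_pos: [0.525, 0.1716, 0.1906]
eef_rot: [0.991, -0.133, 0.0, 0.0]
ft_force: [-0.1, -1.4, 3.6]
width: 0.034
grip_force: 4.2
[0.524957   0.17162941 0.19059921] [-0.08728118 -1.41494298  3.60709419] [-0.11893864  0.19303574  0.02133059]
red [260.7 188.3 146.  252.  269.  183.  195. ]
green [271. 186.   1. 271. 271. 186. 186.]
brass [230.1 164.3 190.  222.  238.  159.  170. ]
```

```bash
python3 -m pendant '[[0,0.003,0,0],[0,0.002,0,0],[0,0,0,0],[0,0,0,0],[0,0,0,0],[0,0,0,0],[0,0,0,0],[0,0,0,0]]'
python3 -m pendant '[[0,0,0,0],[0,0,0,0],[0,0,0,0],[0,0,0,0],[0,0,0,0],[0,0,0,0],[0,0,0,0],[0,0,0,0]]'
python3 - <<'E'
from m import *
s,c,out,f,o,T,p=meas(); save(c,'w7.png')
print(p,s['ft_force'],s['torque'])
for k in out: print(k,np.round(out[k],1))
cv2.imwrite('pics/w7c.png',cv2.resize(c['img'][130:280,150:380,::-1],None,fx=3,fy=3,interpolation=cv2.INTER_CUBIC))
c=cam('scene');cv2.imwrite('pics/s7c.png',cv2.resize(c['img'][180:290,300:420,::-1],None,fx=5,fy=5,interpolation=cv2.INTER_CUBIC))
E
```

```text
time: 10.95
ee_pos: [0.5236, 0.1671, 0.1905]
eef_rot: [0.991, -0.133, 0.0, 0.0]
ft_force: [-1.2, -0.5, 2.2]
width: 0.0343
grip_force: 4.6
time: 11.62
ee_pos: [0.5236, 0.1671, 0.1905]
eef_rot: [0.991, -0.133, 0.0, 0.0]
ft_force: [0.2, 0.8, 1.6]
width: 0.0341
grip_force: 4.6
[0.52361941 0.16708418 0.19051467] [0.19946256 0.7597209  1.6193004 ] [0.2477543  0.04636217 0.03118696]
red [258.8 188.2 144.  251.  267.  183.  195. ]
brass [224.9 164.4 193.  217.  233.  159.  170. ]
```

View pics/w7c.png

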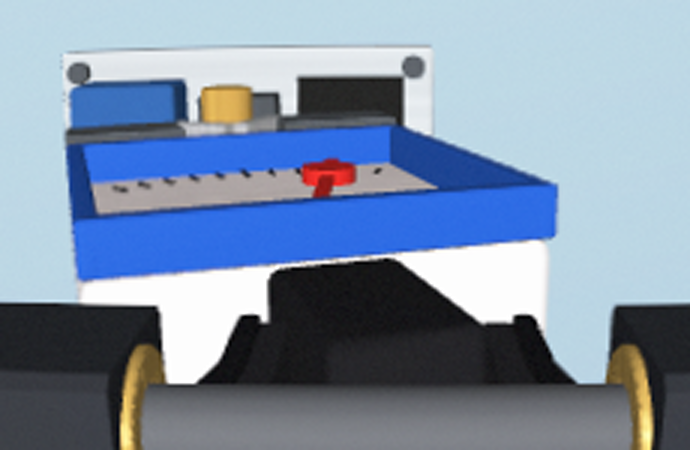

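View pics/s7c.png

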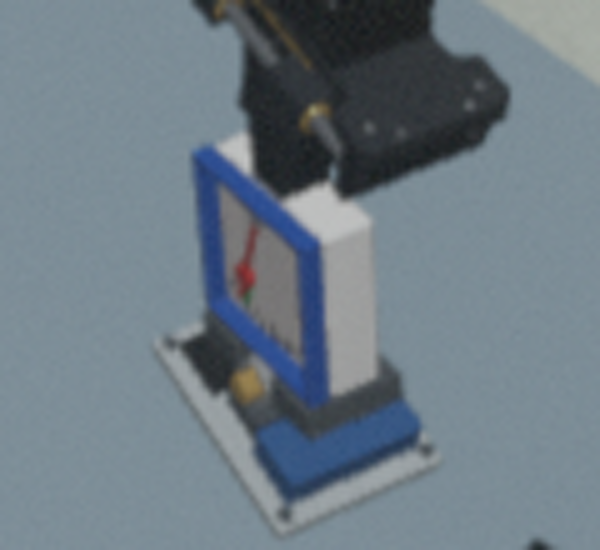

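```bash
python3 - <<'E'
from m import *
s,c,out,f,o,T,p=meas()
th=.333
b=out['brass']; yb=np.mean([(T.T@(atz(c,u,b[5],.050,True)-p))[1] for u in (b[3]-.5,b[4]+.5)])
y0=(T.T@(np.array([.5366,.2141,0])-p))[1]
d=f(*out['red'][:2]); t=o+d*(.0168-o[0])/d[0]
zs=p[2]-t[2]
print('ridge y',yb,'seat-TCP y',y0,'tip',t,'tip world z',zs)
for ref in (yb,y0): print('theta from tip',np.arcsin((t[1]-ref)/.1033),'from hand',np.arcsin((0-ref)/.150))
# roll from the rim's upper rear edge (white/blue boundary)
hsv=cv2.cvtColor(c['img'],cv2.COLOR_RGB2HSV).astype(int);bl=(hsv[...,0]>105)&(hsv[...,0]<130)&(hsv[...,1]>140)
bl[:120]=0;bl[235:]=0
P=[]
for u in range(185,328):
    v=np.nonzero(bl[:,u])[0]
    if len(v): P.append((u,v.max()+.5))
P=np.array(P)
# plane x=const in tool frame, constant over the edge: fit line in (y,z)
for X in (.015,.017):
    Q=np.array([o+f(u,v)*(X-o[0])/f(u,v)[0] for u,v in P]); k=np.polyfit(Q[:,1],Q[:,2],1); print(X,'roll',np.arctan(k[0]),'resid',np.std(np.polyval(k,Q[:,1])-Q[:,2]),Q[0],Q[-1])
E
```

```text
ridge y -0.04871159623725342 seat-TCP y -0.04880035429775728 tip [ 0.0168     -0.01625058  0.1098389 ] tip world z 0.08066645486180629
theta from tip 0.31965626121279966 from hand 0.33074101921193244
theta from tip 0.32056147098466775 from hand 0.33136671468913376
0.015 roll 0.3360752070184934 resid 0.0006704712964935882 [ 0.015      -0.05271801  0.01850832] [0.015      0.03106989 0.04801889]
0.017 roll 0.33607520701849375 resid 0.0006448222288918389 [ 0.017      -0.05070161  0.0119841 ] [0.017      0.02988097 0.04036573]
```

Three independent roll estimates (0.32, 0.331 and 0.336 rad) agree with the mark at 0.333 rad. The tolerance is about 0.066 rad, and the ridge is down about 5 mm, so I'm handing in.

```bash
python3 -m pendant '[[0,0,0,0],[0,0,0,0],[0,0,0,0],[0,0,0,0],[0,0,0,0],[0,0,0,0]]'; python3 -c "
from bench import r
print(r.close_job())"
```

```text
time: 12.27
ee_pos: [0.5236, 0.1671, 0.1905]
eef_rot: [0.991, -0.133, 0.0, 0.0]
ft_force: [-0.4, -0.3, 2.5]
width: 0.0346
grip_force: 4.6
the job is handed in; nothing more can be done
None
```

The job is handed in, with no verdict returned: the gauge is still gripped and seated on the ridge (down about 5 mm), dial away from the robot, rolled to about 0.33 rad with the red tip covering the green mark.

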